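# Sweep the offcuts off the layout plate into the scrap tray

### The job

Clear the steel layout plate: sweep the four bright steel offcuts along it with your fingertips and over its edge into the red scrap tray, so that all four lie in it. Only push them, do not pick any up, and leave the ink tin, the punch, the straps and everything else on the plate and bench where it is.

Things in the scene. Friction and masses are not known exactly. Their poses are not given: they have to be found in the camera images.
- plate: Fixed dark steel layout plate on two grey box-section feet, 320 mm along its x, 340 mm along its y; flat bare top, no rim, 65 mm above the bench. Origin on the bench under the plate's centre, z up. A tray is tucked under each of its two edges y = -170 mm and y = +170 mm.
- scrap_tray: Fixed open red sheet-steel scrap tray, 300 mm (its x, parallel to the plate's x) by 150 mm (its y), walls 3 mm thick and 45 mm high, so its rim is 20 mm below the plate's top. Origin at the centre of its underside. Its centre lies 225 mm from the plate's centre, along the plate's +y or -y (which side varies); the plate's edge overhangs its inner 20 mm, leaving no gap. A few thin dark scraps already lie on its floor.
- stock_tray: The same tray in blue, at the opposite edge of the plate, holding good stock (brass pins and straps): not for scrap.
- cut_flat: Loose offcut to be swept away: bright steel flat-bar end, 32 x 22 x 10 mm (x, y, z), about 50 g, lying on the plate at any yaw. Origin at its centre, 5 mm above the plate's top at the start.
- cut_square: Loose offcut to be swept away: bright steel square-bar end lying on its side, 26 x 16 x 16 mm (x, y, z), about 50 g, lying on the plate at any yaw. Origin at its centre, 8 mm above the plate's top at the start.
- cut_plate: Loose offcut to be swept away: bright steel nearly square piece of thick plate, 26 x 25 x 12 mm (x, y, z), about 50 g, lying on the plate at any yaw. Origin at its centre, 6 mm above the plate's top at the start.
- cut_hex: Loose offcut to be swept away: bright steel slice of hexagonal bar standing on its sawn face, 22 mm across flats, 14 mm high, about 50 g, lying on the plate at any yaw. Origin at its centre, 7 mm above the plate's top at the start.
- ink_tin: Yellow tin of marking ink, 36 mm diameter, 41 mm high, standing on the plate among the offcuts. Origin at the centre of its underside. Leave it.
- strap_long: Finished light-grey strap with three holes, 150 x 20 x 5 mm, lying on the plate towards its far edge (plate +x), roughly along the plate's y. Origin at the centre of its underside, its x along its length. Leave it.
- strap_short: The same, 110 mm long, towards the plate's near edge (plate -x). Leave it.
- punch: Blue-bodied steel centre punch, about 110 mm long, 11 mm thick, lying near the plate's near edge, roughly along the plate's y. Origin under its middle, x along it. Leave it.
- hammer: Hammer lying on the bench, right of the robot, clear of the plate. Leave it.
- brush: Brush lying on the bench left of the plate. Leave it.
- square: Try square, wooden stock and 140 mm steel blade, lying on the bench left of the robot. Leave it.
- jar: Closed jar, 70 mm diameter, 85 mm high, standing on the bench beyond the plate. Leave it.

How it is judged (in metres and radians):
At the end, for the whole second after the job is handed in: All four offcuts lie at rest inside the red scrap tray, their centres within its walls and below its 45 mm rim, and the ink tin, punch, two straps, hammer, brush, try square and jar are each within 15 mm of where they started (x of cut_flat in the frame of scrap_tray between -0.147 and 0.147 m and y of cut_flat in the frame of scrap_tray between -0.072 and 0.072 m and z of each of cut_flat, cut_square, cut_plate, cut_hex in the frame of scrap_tray below 0.045 m and linear speed of each of cut_flat, cut_square, cut_plate, cut_hex below 0.02 m/s and x of cut_square in the frame of scrap_tray between -0.147 and 0.147 m and y of cut_square in the frame of scrap_tray between -0.072 and 0.072 m and x of cut_plate in the frame of scrap_tray between -0.147 and 0.147 m and y of cut_plate in the frame of scrap_tray between -0.072 and 0.072 m and x of cut_hex in the frame of scrap_tray between -0.147 and 0.147 m and y of cut_hex in the frame of scrap_tray between -0.072 and 0.072 m and distance of each of ink_tin, punch, strap_long, strap_short, hammer, brush, square, jar from where it was at the start of the episode below 0.015 m); the robot touches nothing.
It fails at once if An offcut is lifted: its centre rises more than 25 mm above the plate's top (height (world z) of any of cut_flat, cut_square, cut_plate, cut_hex above 0.09 m).
It fails at once if The ink tin or the jar is tipped over (angle between any of ink_tin, jar's own z axis and vertical above 0.5 rad).
It fails at once if The ink tin, the punch or a strap is shifted more than 15 mm (distance of any of ink_tin, punch, strap_long, strap_short from where it was at the start of the episode above 0.015 m).
It fails at once if The hammer, the brush, the try square or the jar is shifted more than 15 mm (distance of any of hammer, brush, square, jar from where it was at the start of the episode above 0.015 m).
It also fails if it takes over 58 s, if anything falls off the work surface, if the arm or the gripper's body presses on something with over 40 N, if the wrist force passes 120 N, or if a joint passes its speed limit or range.

### The arm

A 6-joint arm with a two-finger parallel gripper is mounted at the origin on the work surface. World frame = base frame: x ahead of the robot, y to its left, z up, the work surface at z = 0. Lengths are in mm, angles in rad, forces in N, time in s.
With the tool pointing down it reaches from about 400 to 925 mm from the base axis. Payload 12.5 kg.
Tool frame: the origin (TCP) lies at the very end of the fingers, on their centre line; the grasp point (between the pads) lies 19 mm behind it; z points along the fingers, y is the line along which they close (so a half turn about z gives the same grasp; the last joint's range is limited). The gripper opens to 95 mm and grips with 3 to 60 N. Pads are 20 mm wide; open, the fingers measure 119 mm over their backs; the gripper's body (75 mm by 180 mm) begins 59 mm behind the grasp point.
Start: joints at [-1.452, 0.491, 1.559, -0, 1.092, -0.106], TCP at [139.342, -609.287, 214.661] pointing down, gripper open.
Joint ranges: [-3.1, 3.1], [-0.84, 2.19], [0.05, 2.79], [-1.13, 4.28], [0.06, 2.93], [-2.69, 2.69]. Speed limits (rad/s): [2.22, 2.22, 2.79, 3.14, 3.14, 3.14].

### API

Orientations are given as [roll, pitch, yaw] about the fixed x, y, z axes, in that order (R = Rz(yaw) Ry(pitch) Rx(roll)).
In Python, from cell import * gives the robot as it stands.
- The arm moves only by the tool jog_arm, never from a script. Its argument "targets" is a list of rows, each an object with "turn": the turn, a rotation vector about the world's x, y, z in degrees, a list of three; "slide": the shift along the world's x, y, z in mm, a list of three; "claw": the opening in per cent of the stroke, from 0 (shut) to 100 (fully open). In form: [{"turn": [wx, wy, wz], "slide": [x, y, z], "claw": claw}, ...]. A call has 1 to 5 rows; each row shifts and turns the commanded pose from where the row before left it; what a row does not reach is not made up. A row lasts 1/8 s, in which the tool goes at most 62.5 mm and 10.7 degrees, less where a joint would pass 70% of its speed; a pose out of reach is approached as far as the arm can. A call with a gripper value outside its range is refused whole. The fingers move at their own pace and stop on an object; the grip force is fixed at half the most. Time passes only in rows, so rows that do not move let the fingers close. It gives the time, the measured TCP pose, the force, the opening and the grip force at its end, in the units of the state.
- state(): the state, without advancing time (a new reading comes with each control period).
- read_camera(name): name is "scene" or "top" or "wrist"; returns a dict with "frame" (420x560x3 uint8, blue, green, red), "mtx" (3x3 intrinsics, pixels), "R" (3x3) and "t" (3): a world point X has camera coordinates R X + t. Camera axes: x right, y down, z forward; pixel columns grow to the right and rows downward; lengths in mm; the calibration is good to about 2 mm. A picture is of the moment at which its call begins. There is no depth.
- job_done(): hands the job in; it is judged then, once.
Trained networks look in the newest picture that a camera, given by its name, has taken for a name from the list of things; names that differ only in an ending like _2 or _b are one class to them, and where a whole thing is asked for, a point or a joint stands for the part that bears it (a point fixed in the world has none). Each returns a list of dicts, best first, with "conf" (0 to 1); they miss things now and then, are a little off and sometimes report something else, mostly with a low value. They report only what shows in the picture. A call takes as long as a camera call.
- look_for(query, camera): "xy" ([column, row] in pixels, amid what is visible of it).
The state is a dict: "t": time; "joints": joint angles; "qvel": joint speeds; "tau": joint torques, N m; "eef_pos": TCP position; "tcp_rot": TCP orientation; "ft_force": force on the tool from outside, world axes, zero at the start; "moment": the same for the moment, N m; "opening": opening from 0.0 (shut) to 1.0 (fully open); "grip_force": force on a finger pad.
Only numpy, scipy, OpenCV 4.12 (cv2) and the standard library are available. Lean on these libraries where they do the work, as an engineer would, in place of code of your own. Each camera call takes 0.05 s, during which the arm holds its last target. There are 200 camera calls.

## Working session

There is one attempt and no reset: what is moved stays moved. The work goes in short steps, Python scripts to look and compute and a tool call to move; the robot and the scene stay as the last step left them, time stands still between calls to the robot, and variables do not carry over. Pictures are saved under pics/ and viewed, at most 10 in all, crops included, and the job is handed in when it is done.

Besides the shell and the picture viewer there is one more tool, called after "Request:" by a JSON object that holds its "name" and its "arguments". jog_arm: Moves the arm, as the interface text tells. Its arguments: {"type":"object","properties":{"targets":{"type":"array","items":{"type":"object","properties":{"turn":{"type":"array","items":{"type":"number"}},"slide":{"type":"array","items":{"type":"number"}},"claw":{"type":"number"}}}}},"required":["targets"]}

```bash
mkdir -p pics; cat > h.py <<'E'
from cell import *
import numpy as np, cv2
def back(c,px,z):
    K,R,t=np.array(c["mtx"]),np.array(c["R"]),np.array(c["t"])
    d=R.T@np.linalg.inv(K)@np.array([px[0],px[1],1.]); o=-R.T@t
    return o+d*(z-o[2])/d[2]
E
python3 - <<'E'
from h import *
for n in("top","scene"):
    c=read_camera(n); cv2.imwrite(f"pics/{n}0.png",c["frame"])
    if n=="top":
        for q,z in dict(plate=65,scrap_tray=20,stock_tray=20,cut_flat=75,cut_square=81,cut_plate=77,cut_hex=79,ink_tin=106,strap_long=70,strap_short=70,punch=72).items():
            for r in look_for(q,n)[:3]: print(q,round(r["conf"],2),np.round(r["xy"]),np.round(back(c,r["xy"],z)))
print(state()["t"],state()["tcp_rot"])
E
```

```text
plate 0.88 [299. 202.] [533. -42.  65.]
scrap_tray 0.71 [206. 215.] [516. 197.  20.]
scrap_tray 0.66 [334. 171.] [ 625. -139.   20.]
stock_tray 0.95 [395. 198.] [ 546. -290.   20.]
stock_tray 0.71 [116. 240.] [461. 431.  20.]
cut_flat 0.64 [205. 215.] [508. 189.  75.]
cut_flat 0.6 [270. 203.] [532.  30.  75.]
cut_square 0.38 [336. 220.] [ 483. -130.   81.]
cut_plate 0.7 [268. 171.] [612.  34.  77.]
ink_tin 0.75 [326. 197.] [ 536. -106.  106.]
ink_tin 0.59 [291. 147.] [662. -26. 106.]
ink_tin 0.32 [300. 203.] [523. -43. 106.]
strap_long 0.81 [288. 146.] [678. -20.  70.]
strap_long 0.24 [300. 205.] [527. -44.  70.]
strap_short 0.72 [338. 254.] [ 402. -129.   70.]
punch 0.73 [268. 265.] [381.  38.  72.]
punch 0.37 [207. 215.] [508. 186.  72.]
0.65 [3.14143063e+00 1.82729318e-05 2.24791002e-01]
```

View pics/top0.png

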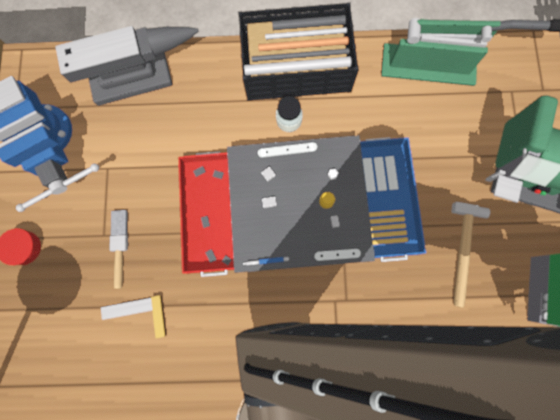

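View pics/scene0.png

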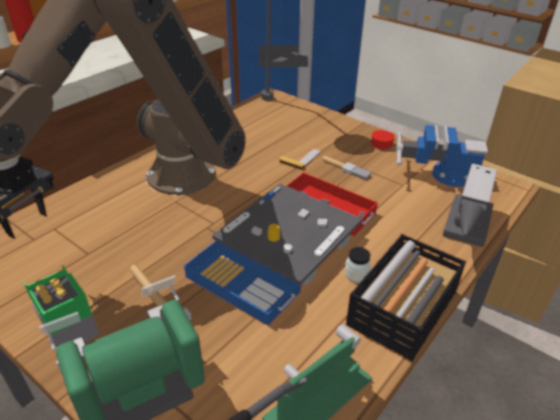

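The top picture shows the red tray on the +y side (205,215). The offcuts are at about (268,174), (269,202), (333,174) and (335,221), with the tin at (327,200). I'll zoom in and segment.

```bash
python3 - <<'E'
from h import *
c=read_camera("top"); f=c["frame"]
cv2.imwrite("pics/crop.png",cv2.resize(f[120:290,170:435],None,fx=3,fy=3,interpolation=cv2.INTER_CUBIC))
g=cv2.cvtColor(f,cv2.COLOR_BGR2GRAY)
pl=[np.round(back(c,p,65)) for p in((228,146),(361,137),(373,262),(231,272))]; print(pl)
hsv=cv2.cvtColor(f,cv2.COLOR_BGR2HSV)
m=((g>100)).astype(np.uint8); mm=np.zeros_like(m); cv2.fillPoly(mm,[np.array([(231,149),(358,140),(369,259),(234,268)])],1)
n,l,s,ce=cv2.connectedComponentsWithStats(m*mm)
for i in range(1,n):
    if s[i,4]>15:
        p=np.argwhere(l==i)[:,::-1].astype(np.float32)
        w=np.array([back(c,q,78)[:2] for q in p],np.float32)
        r=cv2.minAreaRect(w); print(np.round(ce[i]),s[i,4],np.round(back(c,ce[i],72)),np.round(r[1]),round(r[2]),f[l==i].mean(0).round())
E
```

```text
[array([686., 134.,  65.]), array([ 698., -206.,   65.]), array([ 382., -213.,   65.]), array([368., 128.,  65.])]
[277. 192.] 9526 [560.  12.  72.] [299. 326.] 2 [136. 134. 134.]
[327. 199.] 206 [ 537. -110.   72.] [34. 38.] 87 [ 51. 130. 158.]
[335. 221.] 94 [ 483. -126.   72.] [29. 19.] 8 [133. 133. 134.]
[337. 254.] 456 [ 402. -128.   72.] [ 24. 110.] 2 [154. 155. 153.]
[366. 256.] 50 [ 397. -197.   72.] [17. 24.] 86 [123. 121. 121.]
[286. 259.] 21 [396.  -5.  72.] [12.  7.] 88 [128. 126. 125.]
```

View pics/crop.png

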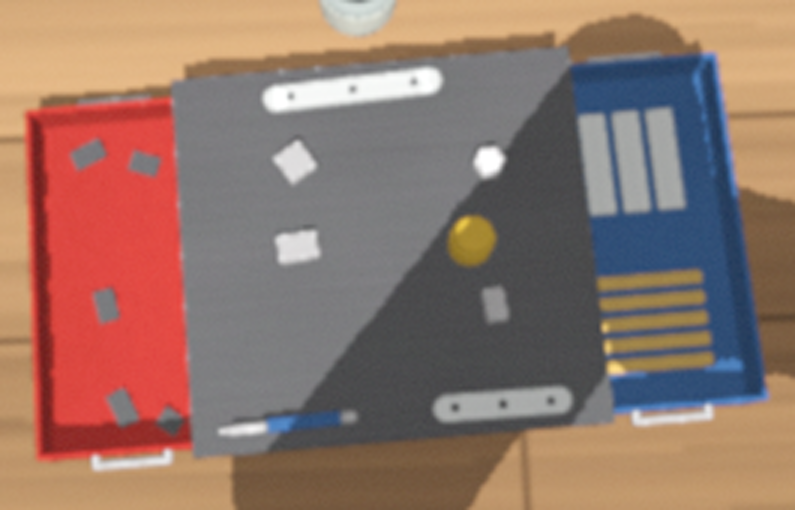

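The crop shows the offcuts at crop pixels (295,162), (298,246), (489,161) and (496,304), the tin at (473,238), and clear lanes along +y to the red tray. Estimated positions in mm:

| Item | x | y |
|---|---|---|
| cut_plate | 605 | 33 |
| cut_flat | 533 | 32 |
| cut_hex | 603 | -133 |
| cut_square | 483 | -126 |

The plate edge is at y≈131.

I'll sweep with the finger line along x and a gap of about 12 mm.

Request:
{"name": "jog_arm", "arguments": {"targets": [{"turn": [0,0,5],"slide": [28,36,0],"claw": 13},{"turn": [0,0,5],"slide": [28,36,0],"claw": 13},{"turn": [0,0,5],"slide": [28,36,0],"claw": 13},{"turn": [0,0,5],"slide": [28,36,0],"claw": 13},{"turn": [0,0,5],"slide": [28,36,0],"claw": 13}]}}

```text
t: 1.32
eef_pos: [280.1, -428.1, 214.8]
tcp_rot: [3.141, 0.0, 0.664]
ft_force: [1.5, 0.1, -0.2]
opening: 0.533
grip_force: 0.0
```

Request:
{"name": "jog_arm", "arguments": {"targets": [{"turn": [0,0,5],"slide": [28,36,0],"claw": 13},{"turn": [0,0,5],"slide": [28,36,0],"claw": 13},{"turn": [0,0,5],"slide": [28,36,0],"claw": 13},{"turn": [0,0,5],"slide": [28,36,0],"claw": 13},{"turn": [0,0,5],"slide": [28,36,0],"claw": 13}]}}

```text
t: 1.95
eef_pos: [420.2, -248.1, 214.9]
tcp_rot: [3.141, 0.0, 1.1]
ft_force: [0.7, -1.3, 0.7]
opening: 0.136
grip_force: 0.0
```

Request:
{"name": "jog_arm", "arguments": {"targets": [{"turn": [0,0,5],"slide": [28,36,0],"claw": 13},{"turn": [0,0,5],"slide": [28,36,0],"claw": 13},{"turn": [0,0,5],"slide": [28,36,0],"claw": 13},{"turn": [0,0,5],"slide": [28,36,0],"claw": 13},{"turn": [0,0,5],"slide": [28,36,0],"claw": 13}]}}

```text
t: 2.58
eef_pos: [560.2, -67.9, 214.8]
tcp_rot: [3.141, 0.0, 1.537]
ft_force: [0.3, -1.2, 0.3]
opening: 0.128
grip_force: 0.0
```

```bash
python3 - <<'E'
from h import *
c=read_camera("wrist"); f=c["frame"]; cv2.imwrite("pics/w0.png",f)
for q,z in dict(cut_flat=75,cut_square=81,cut_plate=77,cut_hex=79,ink_tin=106).items():
    for r in look_for(q,"wrist")[:3]: print(q,round(r["conf"],2),np.round(r["xy"]),np.round(back(c,r["xy"],z)))
for p in((0,0),(560,0),(560,420),(0,420)): print(np.round(back(c,p,70)))
E
```

```text
cut_flat 0.95 [246. 108.] [535.  30.  75.]
cut_flat 0.28 [132.   7.] [435. 123.  75.]
cut_plate 0.88 [318. 104.] [607.  32.  77.]
cut_hex 0.5 [380. 145.] [668. -10.  79.]
ink_tin 0.55 [251. 234.] [536. -91. 106.]
[310. 134.  70.]
[833. 117.  70.]
[ 929. -375.   70.]
[ 186. -350.   70.]
```

View pics/w0.png

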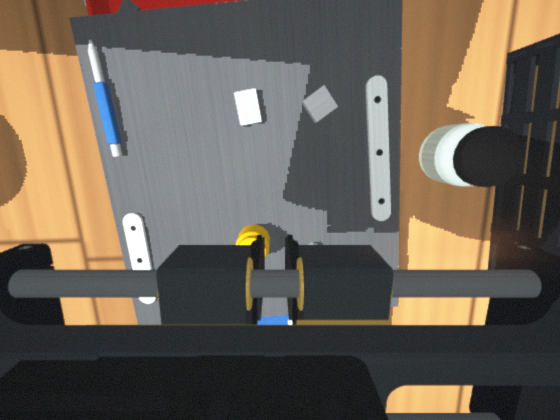

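The wrist picture shows the flat at (246,108) and the plate piece at (320,104), which agrees with the first estimate. I'll sweep the plate piece first.

Request:
{"name": "jog_arm", "arguments": {"targets": [{"turn": [0,0,3.5],"slide": [23,30,0],"claw": 13},{"slide": [23,26,-40],"claw": 13},{"slide": [0,0,-50],"claw": 13},{"slide": [0,0,-41],"claw": 13},{"slide": [0,0,-15],"claw": 13}]}}

```text
validation failed for argument at $.ta...
```

Request:
{"name": "jog_arm", "arguments": {"targets": [{"slide": [0,15,0],"claw": 13},{"slide": [0,18,0],"claw": 13},{"slide": [0,18,0],"claw": 13},{"slide": [0,18,0],"claw": 13},{"slide": [0,18,0],"claw": 13}]}}

```text
validation failed for argument at $.ta...
```

Request:
{"name": "jog_arm", "arguments": {"targets": [{"slide": [0,15,0],"claw": 13},{"slide": [0,15,0],"claw": 13},{"slide": [0,15,0],"claw": 13},{"slide": [0,15,0],"claw": 13},{"slide": [0,15,0],"claw": 13}]}}

```text
validation failed for argument at $.ta...
```

All fields are required, and nothing moved.

Request:
{"name": "jog_arm", "arguments": {"targets": [{"turn": [0,0,3.5],"slide": [23,30,0],"claw": 13},{"turn": [0,0,0],"slide": [23,26,-40],"claw": 13},{"turn": [0,0,0],"slide": [0,0,-50],"claw": 13},{"turn": [0,0,0],"slide": [0,0,-41],"claw": 13},{"turn": [0,0,0],"slide": [0,0,-14],"claw": 13}]}}

```text
t: 3.5
eef_pos: [604.2, -14.2, 67.8]
tcp_rot: [-3.138, -0.0, 1.593]
ft_force: [0.2, 0.5, 0.2]
opening: 0.132
grip_force: 0.0
```

Request:
{"name": "jog_arm", "arguments": {"targets": [{"turn": [0,0,0],"slide": [2,18,1],"claw": 13},{"turn": [0,0,0],"slide": [0,18,0],"claw": 13},{"turn": [0,0,0],"slide": [0,18,0],"claw": 13},{"turn": [0,0,0],"slide": [0,18,0],"claw": 13},{"turn": [0,0,0],"slide": [0,18,0],"claw": 13}]}}

```text
t: 4.12
eef_pos: [607.4, 78.2, 71.1]
tcp_rot: [3.141, 0.0, 1.595]
ft_force: [0.1, -0.7, 1.0]
opening: 0.131
grip_force: 0.3
```

Request:
{"name": "jog_arm", "arguments": {"targets": [{"turn": [0,0,0],"slide": [0,16,0],"claw": 13},{"turn": [0,0,0],"slide": [0,16,0],"claw": 13},{"turn": [0,0,0],"slide": [0,16,0],"claw": 13},{"turn": [0,0,0],"slide": [0,16,0],"claw": 13},{"turn": [0,0,0],"slide": [0,16,0],"claw": 13}]}}

```text
t: 4.75
eef_pos: [607.3, 157.7, 70.6]
tcp_rot: [-3.142, -0.0, 1.595]
ft_force: [-0.3, -0.2, -0.1]
opening: 0.135
grip_force: 0.0
```

Request:
{"name": "jog_arm", "arguments": {"targets": [{"turn": [0,0,0],"slide": [0,0,40],"claw": 13},{"turn": [0,0,0],"slide": [-25,-55,0],"claw": 13},{"turn": [0,0,0],"slide": [-25,-55,0],"claw": 13},{"turn": [0,0,0],"slide": [-23,-56,0],"claw": 13},{"turn": [0,0,0],"slide": [0,0,-32],"claw": 13}]}}

```text
t: 5.38
eef_pos: [534.5, -12.1, 80.2]
tcp_rot: [3.138, 0.001, 1.591]
ft_force: [0.2, 1.0, -0.9]
opening: 0.124
grip_force: 0.0
```

```bash
python3 - <<'E'
from h import *
c=read_camera("top"); f=c["frame"]
cv2.imwrite("pics/crop2.png",cv2.resize(f[120:290,170:435],None,fx=3,fy=3,interpolation=cv2.INTER_CUBIC))
print(state()["eef_pos"])
E
```

```text
[533.00169549 -10.60135105  75.75221736]
```

View pics/crop2.png

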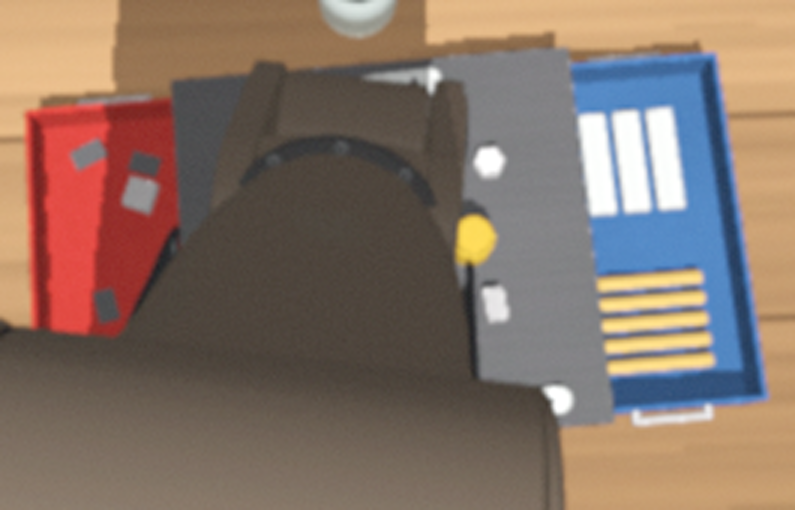

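The plate piece is in the red tray at crop (140,195), and the hex, square and tin haven't moved. Next I'll sweep the flat.

Request:
{"name": "jog_arm", "arguments": {"targets": [{"turn": [0,0,0],"slide": [1,0,-9],"claw": 13},{"turn": [0,0,0],"slide": [0,14,0],"claw": 13},{"turn": [0,0,0],"slide": [0,18,0],"claw": 13},{"turn": [0,0,0],"slide": [0,18,0],"claw": 13},{"turn": [0,0,0],"slide": [0,18,0],"claw": 13}]}}

```text
t: 6.05
eef_pos: [535.4, 60.5, 70.0]
tcp_rot: [3.141, 0.0, 1.596]
ft_force: [0.1, -0.7, 0.4]
opening: 0.131
grip_force: 0.2
```

Request:
{"name": "jog_arm", "arguments": {"targets": [{"turn": [0,0,0],"slide": [0,18,0],"claw": 13},{"turn": [0,0,0],"slide": [0,18,0],"claw": 13},{"turn": [0,0,0],"slide": [0,16,0],"claw": 13},{"turn": [0,0,0],"slide": [0,16,0],"claw": 13},{"turn": [0,0,0],"slide": [0,16,0],"claw": 13}]}}

```text
t: 6.68
eef_pos: [535.3, 143.7, 69.6]
tcp_rot: [-3.142, 0.0, 1.595]
ft_force: [0.4, 0.5, 0.1]
opening: 0.13
grip_force: 0.0
```

Request:
{"name": "jog_arm", "arguments": {"targets": [{"turn": [0,0,0],"slide": [0,14,0],"claw": 13},{"turn": [0,0,0],"slide": [0,0,50],"claw": 13},{"turn": [0,0,0],"slide": [28,-50,10],"claw": 13},{"turn": [0,0,0],"slide": [20,-54,0],"claw": 13},{"turn": [0,0,0],"slide": [20,-54,0],"claw": 13}]}}

```text
t: 7.3
eef_pos: [604.0, -2.5, 130.0]
tcp_rot: [3.141, 0.0, 1.595]
ft_force: [0.2, 0.1, 0.6]
opening: 0.131
grip_force: 0.0
```

Request:
{"name": "jog_arm", "arguments": {"targets": [{"turn": [0,0,0],"slide": [0,-55,0],"claw": 13},{"turn": [0,0,0],"slide": [0,-55,0],"claw": 13},{"turn": [0,0,0],"slide": [0,-56,0],"claw": 13},{"turn": [0,0,0],"slide": [0,0,-30],"claw": 13},{"turn": [0,0,0],"slide": [0,0,-15],"claw": 13}]}}

```text
t: 7.92
eef_pos: [602.8, -167.3, 83.3]
tcp_rot: [-3.14, -0.001, 1.594]
ft_force: [0.3, 0.2, 0.0]
opening: 0.128
grip_force: 0.0
```

```bash
python3 - <<'E'
from h import *
print(state()["eef_pos"])
c=read_camera("top"); f=c["frame"]
cv2.imwrite("pics/crop3.png",cv2.resize(f[120:290,170:435],None,fx=3,fy=3,interpolation=cv2.INTER_CUBIC))
print(state()["eef_pos"],[np.round(back(c,p,79)) for p in((333,173.7),(335.3,221.3))])
c=read_camera("wrist"); 
for q,z in dict(cut_hex=79).items():
    for r in look_for(q,"wrist")[:3]: print(q,round(r["conf"],2),np.round(r["xy"]),np.round(back(c,r["xy"],z)))
E
```

```text
[ 602.81177256 -167.34511279   83.26500173]
[ 602.37220017 -166.57761932   81.85354418] [array([ 600., -128.,   79.]), array([ 481., -127.,   79.])]
cut_hex 0.9 [273. 188.] [ 601. -128.   79.]
```

View pics/crop3.png

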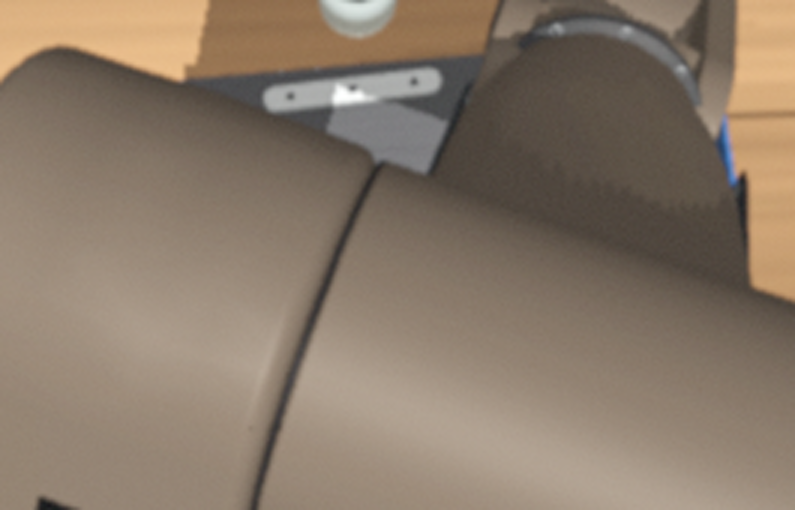

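The arm hides the offcuts in this view. The wrist network puts the hex at (601,-128), straight ahead of the fingers, so I'll sweep it.

Request:
{"name": "jog_arm", "arguments": {"targets": [{"turn": [0,0,0],"slide": [-1,0,-14],"claw": 13},{"turn": [0,0,0],"slide": [0,12,0],"claw": 13},{"turn": [0,0,0],"slide": [0,16,0],"claw": 13},{"turn": [0,0,0],"slide": [0,18,0],"claw": 13},{"turn": [0,0,0],"slide": [0,18,0],"claw": 13}]}}

```text
t: 8.7
eef_pos: [602.4, -101.7, 70.9]
tcp_rot: [3.141, 0.0, 1.595]
ft_force: [0.2, 0.3, -0.8]
opening: 0.129
grip_force: 0.2
```

Request:
{"name": "jog_arm", "arguments": {"targets": [{"turn": [0,0,0],"slide": [0,18,0],"claw": 13},{"turn": [0,0,0],"slide": [0,18,0],"claw": 13},{"turn": [0,0,0],"slide": [0,18,0],"claw": 13},{"turn": [0,0,0],"slide": [0,18,0],"claw": 13},{"turn": [0,0,0],"slide": [0,18,0],"claw": 13}]}}

```text
t: 9.32
eef_pos: [602.3, -12.1, 70.6]
tcp_rot: [3.142, 0.0, 1.595]
ft_force: [0.0, -0.6, 0.7]
opening: 0.127
grip_force: 0.3
```

Request:
{"name": "jog_arm", "arguments": {"targets": [{"turn": [0,0,0],"slide": [0,18,0],"claw": 13},{"turn": [0,0,0],"slide": [0,18,0],"claw": 13},{"turn": [0,0,0],"slide": [0,18,0],"claw": 13},{"turn": [0,0,0],"slide": [0,18,0],"claw": 13},{"turn": [0,0,0],"slide": [0,18,0],"claw": 13}]}}

```text
t: 9.95
eef_pos: [602.3, 77.9, 70.7]
tcp_rot: [3.141, 0.0, 1.595]
ft_force: [0.1, -1.9, -0.9]
opening: 0.13
grip_force: 0.3
```

Request:
{"name": "jog_arm", "arguments": {"targets": [{"turn": [0,0,0],"slide": [0,16,0],"claw": 13},{"turn": [0,0,0],"slide": [0,16,0],"claw": 13},{"turn": [0,0,0],"slide": [0,16,0],"claw": 13},{"turn": [0,0,0],"slide": [0,16,0],"claw": 13},{"turn": [0,0,0],"slide": [0,14,0],"claw": 13}]}}

```text
t: 10.58
eef_pos: [602.3, 155.8, 70.6]
tcp_rot: [3.142, -0.0, 1.595]
ft_force: [-0.2, -0.9, -0.4]
opening: 0.132
grip_force: 0.0
```

Request:
{"name": "jog_arm", "arguments": {"targets": [{"turn": [0,0,0],"slide": [0,0,55],"claw": 13},{"turn": [0,0,0],"slide": [-30,-50,5],"claw": 13},{"turn": [0,0,0],"slide": [-30,-50,0],"claw": 13},{"turn": [0,0,0],"slide": [-30,-50,0],"claw": 13},{"turn": [0,0,0],"slide": [-30,-50,0],"claw": 13}]}}

```text
t: 11.2
eef_pos: [481.5, -46.3, 130.9]
tcp_rot: [3.141, 0.0, 1.595]
ft_force: [0.8, -1.3, 0.7]
opening: 0.13
grip_force: 0.0
```

Request:
{"name": "jog_arm", "arguments": {"targets": [{"turn": [0,0,0],"slide": [0,-58,0],"claw": 13},{"turn": [0,0,0],"slide": [0,-58,0],"claw": 13},{"turn": [0,0,0],"slide": [0,-4,0],"claw": 13},{"turn": [0,0,0],"slide": [0,0,-30],"claw": 13},{"turn": [0,0,0],"slide": [0,0,-15],"claw": 13}]}}

```text
t: 11.82
eef_pos: [482.0, -164.4, 84.6]
tcp_rot: [-3.14, -0.001, 1.595]
ft_force: [-0.1, -0.1, -1.1]
opening: 0.128
grip_force: 0.0
```

```bash
python3 - <<'E'
from h import *
c=read_camera("wrist"); cv2.imwrite("pics/w1.png",c["frame"])
print(state()["eef_pos"])
for q,z in dict(cut_square=81,ink_tin=106).items():
    for r in look_for(q,"wrist")[:3]: print(q,round(r["conf"],2),np.round(r["xy"]),np.round(back(c,r["xy"],z)))
E
```

```text
[ 481.62549044 -164.1595478    83.37878739]
cut_square 0.83 [279. 190.] [ 484. -127.   81.]
ink_tin 0.84 [371. 164.] [ 529. -109.  106.]
```

View pics/w1.png

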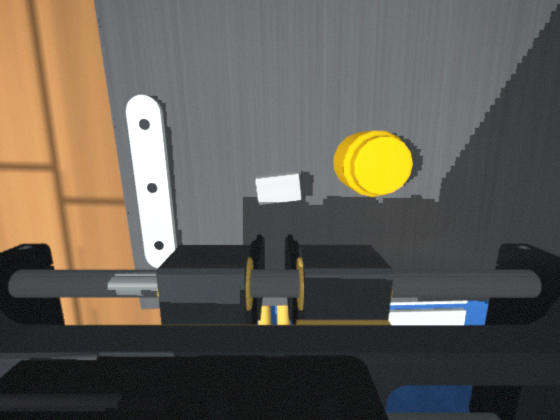

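The square lies straight ahead of the fingers at (279,190), and the tin at (371,164) is clear of the lane. I'll sweep it.

Request:
{"name": "jog_arm", "arguments": {"targets": [{"turn": [0,0,0],"slide": [0,0,-14],"claw": 13},{"turn": [0,0,0],"slide": [0,12,0],"claw": 13},{"turn": [0,0,0],"slide": [0,16,0],"claw": 13},{"turn": [0,0,0],"slide": [0,18,0],"claw": 13},{"turn": [0,0,0],"slide": [0,18,0],"claw": 13}]}}

```text
t: 12.6
eef_pos: [482.4, -99.8, 71.9]
tcp_rot: [3.141, 0.0, 1.595]
ft_force: [-0.5, -0.4, 1.3]
opening: 0.127
grip_force: 0.2
```

Request:
{"name": "jog_arm", "arguments": {"targets": [{"turn": [0,0,0],"slide": [0,18,0],"claw": 13},{"turn": [0,0,0],"slide": [0,18,0],"claw": 13},{"turn": [0,0,0],"slide": [0,18,0],"claw": 13},{"turn": [0,0,0],"slide": [0,18,0],"claw": 13},{"turn": [0,0,0],"slide": [0,18,0],"claw": 13}]}}

```text
t: 13.22
eef_pos: [482.3, -10.1, 71.7]
tcp_rot: [3.141, 0.0, 1.595]
ft_force: [0.4, 0.1, 0.5]
opening: 0.13
grip_force: 0.2
```

Request:
{"name": "jog_arm", "arguments": {"targets": [{"turn": [0,0,0],"slide": [0,18,0],"claw": 13},{"turn": [0,0,0],"slide": [0,18,0],"claw": 13},{"turn": [0,0,0],"slide": [0,18,0],"claw": 13},{"turn": [0,0,0],"slide": [0,18,0],"claw": 13},{"turn": [0,0,0],"slide": [0,18,0],"claw": 13}]}}

```text
t: 13.85
eef_pos: [482.3, 79.9, 71.6]
tcp_rot: [3.142, 0.0, 1.595]
ft_force: [0.1, 0.1, -0.4]
opening: 0.13
grip_force: 0.1
```

Request:
{"name": "jog_arm", "arguments": {"targets": [{"turn": [0,0,0],"slide": [0,16,0],"claw": 13},{"turn": [0,0,0],"slide": [0,16,0],"claw": 13},{"turn": [0,0,0],"slide": [0,16,0],"claw": 13},{"turn": [0,0,0],"slide": [0,14,0],"claw": 13},{"turn": [0,0,0],"slide": [0,14,0],"claw": 13}]}}

```text
t: 14.48
eef_pos: [482.3, 155.6, 71.6]
tcp_rot: [3.142, 0.0, 1.595]
ft_force: [0.3, 0.1, 0.4]
opening: 0.128
grip_force: 0.0
```

Request:
{"name": "jog_arm", "arguments": {"targets": [{"turn": [0,0,0],"slide": [0,0,55],"claw": 13},{"turn": [0,0,0],"slide": [0,-50,50],"claw": 13},{"turn": [0,0,0],"slide": [0,-55,20],"claw": 13},{"turn": [0,0,0],"slide": [0,-55,0],"claw": 13},{"turn": [0,0,0],"slide": [0,-55,0],"claw": 13}]}}

```text
t: 15.1
eef_pos: [482.4, -55.8, 191.4]
tcp_rot: [3.14, 0.0, 1.595]
ft_force: [1.5, 0.2, 0.9]
opening: 0.133
grip_force: 0.0
```

Request:
{"name": "jog_arm", "arguments": {"targets": [{"turn": [0,0,0],"slide": [0,-58,0],"claw": 13},{"turn": [0,0,0],"slide": [0,-58,0],"claw": 13},{"turn": [0,0,0],"slide": [0,-58,0],"claw": 13},{"turn": [0,0,0],"slide": [0,-30,0],"claw": 13},{"turn": [0,0,0],"slide": [0,0,0],"claw": 13}]}}

```text
t: 15.72
eef_pos: [482.3, -260.0, 190.5]
tcp_rot: [-3.141, -0.0, 1.592]
ft_force: [-0.8, -0.3, 0.2]
opening: 0.128
grip_force: 0.0
```

```bash
python3 - <<'E'
from h import *
c=read_camera("top"); f=c["frame"]
cv2.imwrite("pics/crop4.png",cv2.resize(f[120:290,170:435],None,fx=3,fy=3,interpolation=cv2.INTER_CUBIC))
print(state()["eef_pos"])
E
```

```text
[ 482.18030963 -258.62247998  190.53393414]
```

View pics/crop4.png

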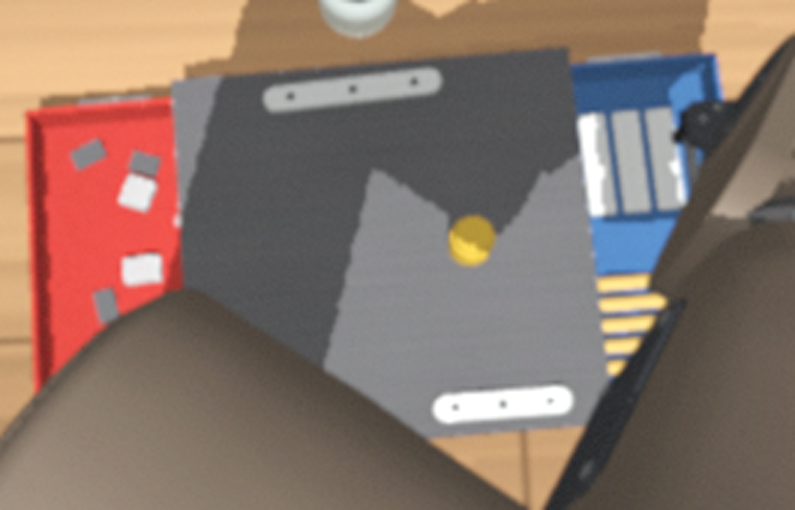

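The plate piece (137,193) and flat (142,270) are in the tray. The hex peeks out at (178,220) under the plate's edge, and the arm hides where the square landed. I'll move the arm clear to check.

Request:
{"name": "jog_arm", "arguments": {"targets": [{"turn": [0,0,0],"slide": [-40,-45,0],"claw": 13},{"turn": [0,0,0],"slide": [-40,-45,0],"claw": 13},{"turn": [0,0,0],"slide": [-40,-45,0],"claw": 13},{"turn": [0,0,0],"slide": [-40,-45,0],"claw": 13},{"turn": [0,0,0],"slide": [-40,-45,0],"claw": 13}]}}

```text
t: 16.4
eef_pos: [281.9, -483.5, 191.1]
tcp_rot: [3.141, 0.0, 1.596]
ft_force: [1.2, -0.8, -0.6]
opening: 0.131
grip_force: 0.0
```

```bash
python3 - <<'E'
from h import *
c=read_camera("top"); f=c["frame"]
a=cv2.resize(f[140:285,170:300],None,fx=3.5,fy=3.5,interpolation=cv2.INTER_CUBIC)
c2=read_camera("scene"); b=cv2.resize(c2["frame"][165:275,270:390],(500*120//120,a.shape[0]),interpolation=cv2.INTER_CUBIC)
b=b[:, :800-a.shape[1]] if a.shape[1]+b.shape[1]>800 else b
b=cv2.resize(c2["frame"][165:255,300:385],(340,360),interpolation=cv2.INTER_CUBIC)
b=cv2.copyMakeBorder(b,0,a.shape[0]-360,0,0,cv2.BORDER_CONSTANT)
cv2.imwrite("pics/fin.png",np.hstack([a,b])); print(a.shape,state()["eef_pos"])
for r in look_for("cut_square","top")[:3]: print(r)
E
```

```text
(508, 455, 3) [ 280.04848092 -485.82667765  190.80122408]
```

View pics/fin.png

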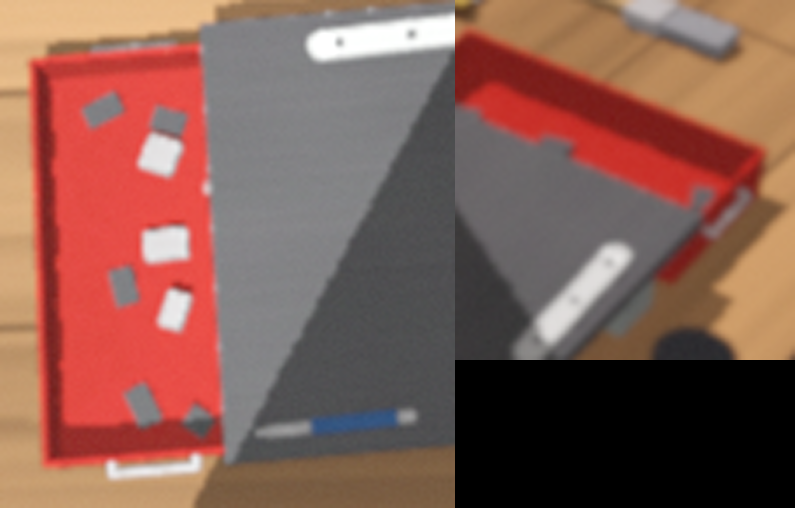

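The top view shows the plate piece (160,155), flat (165,244) and square (175,310) in the tray. The hex lies at its inner side, with a corner showing at (207,188), and nothing else on the plate has moved. Handing in.

```bash
python3 -c "
from cell import *
print(job_done())"
```

```text
the job is handed in; nothing more can be done
None
```

I swept all four offcuts into the red scrap tray and handed the job in at about 16.5 s. The hand-in gave no verdict, and the hex is mostly hidden under the plate's edge, so only a corner of it could be checked; the tin, punch and straps look unmoved.

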